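Roll the wrist roller handle home into its cradle

TASK

Clear the white silicone grip ring out of the way by putting it in the grey tilt-out bin, then park the steel wrist roller handle: roll it slowly and squarely along the ledge by pushing its side, without lifting it, over the low lip and into the cradle, and press it gently home against the sprung rubber pad with about 10 newtons for a moment, never 20 or more. Ease off so that it stays resting in the cradle against the pad, and leave the other things on the ledge where they are.

Things in the scene. Friction and masses are not known exactly. Their poses are not given: they have to be found in the camera images.
- ledge: Low wooden-laminate ledge on the table, 340 mm (x) by 600 mm (y) by 30 mm; origin at the centre of its underside, top surface level and 30 mm above the origin. The handle rolls along the ledge's +y, towards the cradle; x lies along the handle.
- handle_center (a point): Centre of the steel wrist roller handle: a loose plain cylinder with rounded ends, 36 mm in diameter, 140 mm long, polished, about 0.4 to 0.8 kg, lying on the ledge near its -y end with its axis roughly along the ledge's x. Its own x is its axis; its y and z turn as it rolls. It takes under 2 N to roll on the flat, and a few newtons over the lip.
- ring_center (a point): Centre of the white silicone grip ring lying flat on the ledge between handle and cradle: 60 mm outside, 36 mm hole, 20 mm high (centre 10 mm above its underside), 60 g.
- cradle: Dark steel block fixed on the ledge near its +y end, 170 (x) by 30 (y) by 50 mm high; origin at the centre of its underside, on the ledge's top; axes as the ledge's. Two rods carry an aluminium sled that reaches from it towards -y. How far the sled is drawn out differs every time and is not measured: 0 to 45 mm, to be felt or seen; it is clamped there and does not give.
- pad_home (a point): Fixed point on the ledge 39 mm in front (-y) of the cradle's origin: below the sled's rubber pad face when the sled is fully in. The real face is 0 to 45 mm farther towards -y. The pad is 130 mm wide, 12 to 47 mm above the ledge; it springs back about 0.4 mm per newton for 6.8 mm, then is hard.
- lip_home (a point): Fixed point on the ledge 60 mm in front (-y) of pad_home: the foot of the sled's floor plate when the sled is fully in, shifting with the pad. The plate, 150 mm wide, rises at 15 degrees to a crest 7 mm high, 32 mm before the pad, then falls at 10 degrees to the pad. Seated, the handle lies between crest and pad by its weight, axis 18 mm before the pad and 23 mm above the ledge.
- bin: Open grey plastic bin, tilted 14 degrees towards -x, standing at the ledge's +y end on the table; origin on the table below it, axes as the ledge's, walls 4 mm, 140 mm (x) by 150 mm (y) and 110 mm deep. Behind it (+x) stands a 100 mm high steel back plate, 94 to 106 mm from the origin.
- bin_mouth (a point): Centre of the bin's open mouth, 127 mm above the table; the near rim is about 110 mm, the far rim about 145 mm high.
- dumbbell: Bystander: green neoprene-coated hex dumbbell, 150 mm long, 52 mm across its flats, lying on the far side of the ledge. Origin at the centre of its underside.
- collar: Bystander: aluminium bar collar, a 44 mm tube 42 mm tall with a clamp lug at its side, on the far side of the ledge. Origin at the centre of its underside.
- microplate: Bystander: small dark steel weight disc, 60 mm across, 14 mm thick, with a hole, lying flat near the ledge's robot-side edge. Origin at the centre of its underside.
- clamp: Bystander: black plastic bar clamp, 55 x 30 x 26 mm, near the ledge's robot-side edge. Origin at the centre of its underside.

How it is judged:
On the way, in this order (a step that is already met when the one before it is completed fails the run):
1. the grip ring lies in the bin, let go (x of ring_center in the frame of bin between -0.075 and 0.085 m and y of ring_center in the frame of bin between -0.075 and 0.075 m and z of ring_center in the frame of bin between 0.01 and 0.1 m and contact force between grip_ring and the fingers below 0.05 N and linear speed of grip_ring below 0.03 m/s), for 0.2 s.
2. the handle is pressed home against the cradle's rubber pad with at least 5 N for 0.3 s (contact force between handle and pad_c0 above 5 N), for 0.3 s.
At the end, for the whole second after the job is handed in: The grip ring is in the bin; the handle lies still in the cradle, carried by the sled's floor plate and leaning on the rubber pad (not on the ledge), its axis within 0.06 rad of the ledge's x and its centre within 55 mm of the cradle's middle (x of ring_center in the frame of bin between -0.075 and 0.085 m and y of ring_center in the frame of bin between -0.075 and 0.075 m and z of ring_center in the frame of bin between 0.01 and 0.1 m and contact force between handle and cradle above 2 N and contact force between handle and pad_c0 above 0.1 N and contact force between handle and ledge below 0.2 N and linear speed of handle below 0.01 m/s and angle between the x axis of handle_center and the x axis of ledge, either way round below 0.06 rad and x of handle_center in the frame of cradle between -0.055 and 0.055 m); the robot touches nothing.
It fails at once if the handle pressed on the rubber pad with 20 N or more (contact force between handle and pad_c0 above 20 N).
It fails at once if the handle let run or flicked, faster than 0.25 m/s (linear speed of handle above 0.25 m/s).
It fails at once if the handle lifted, its centre over 75 mm above the table (height (world z) of handle_center above 0.075 m).
It fails at once if the handle knocked off the ledge (height (world z) of handle_center below 0.04 m).
It fails at once if a bystander (dumbbell, collar, weight disc, clamp) moved by more than 20 mm (distance of any of dumbbell, collar, microplate, clamp from where it was at the start of the episode above 0.02 m).
It also fails if it takes over 72 s, if anything falls off the work surface, if the arm or the gripper's body presses on something with over 40 N, if the wrist force passes 120 N, or if a joint passes its speed limit or range.

ROBOT

A 7-joint arm with a two-finger parallel gripper is mounted at the origin on the work surface. World frame = base frame: x ahead of the robot, y to its left, z up, the work surface at z = 0. Lengths are in m, angles in rad, forces in N, time in s.
With the tool pointing down it reaches from about 0.35 to 0.9 m from the base axis. Payload 8.1 kg.
Tool frame: the origin (TCP) lies at the centre of the arm's flange, where the gripper is bolted on; the fingertips stand 178 mm ahead of it and the grasp point (between the pads) lies 159 mm ahead of it; z points along the fingers, y is the direction in which the jaws open and shut (so a half turn about z gives the same grasp; the last joint's range is limited). The gripper opens to 92 mm and grips with 3 to 60 N. Pads are 19 mm wide; open, the fingers measure 130 mm over their backs; the gripper's body (75 mm by 190 mm) begins 47 mm behind the grasp point.
Start: joints at [-1.442, 0.434, 0.025, 1.573, -0.012, 1.134, -0.075], TCP at [0.144, 0.608, 0.405] pointing down, gripper open.
Joint ranges: [-2.62, 2.62], [-0.44, 2.09], [-1.27, 1.32], [0.08, 2.57], [-1.32, 4.46], [0.12, 2], [-2.74, 2.74]. Speed limits (rad/s): [2.22, 2.22, 3.01, 3.01, 3.14, 3.14, 3.14].

INTERFACE

Orientations are given as a rotation vector (axis times angle).
In Python, from cell import arm, get_image, camera_model gives the robot as it stands. The module is installed in compiled form; this text tells all that it offers.
- The arm moves only by the shell command python3 -m pendant 'ROWS' [FORCE]. ROWS is JSON, a list that holds one entry, the list of rows, each a list of 7 numbers: the shift along the tool's x, y, z in mm, then the turn, a rotation vector about the tool's x, y, z in rad, then the closure, from -1 (fully open) to 1 (shut). In form: [[[x, y, z, rx, ry, rz, hand], ...]]. A call has 1 to 20 rows; each row is the pose to reach, as a shift and turn from the pose commanded when the call began, along the tool's axes at that moment; what a row does not reach only later rows make up. A row lasts 1/8 s, in which the tool goes at most 62.5 mm and 10.7 degrees, less where a joint would pass 70% of its speed; a pose out of reach is approached as far as the arm can. A call with a gripper value outside its range is refused whole. The fingers move at their own pace and stop on an object; FORCE is the grip in N (left out, the last holds). Time passes only in rows, so rows that repeat a pose let the fingers close. It gives the time, the measured TCP pose, the force and the opening at its end, in the units of the state.
- arm.observe(): the state, without advancing time (a new reading comes with each control period).
- get_image(name): name is "scene" or "top" or "wrist"; returns the picture (400x640x3 uint8, red, green, blue); there is no depth.
- camera_model(name): a dict with "fx", "fy", "cx", "cy" (pixels), "k1" (the pictures are not rectified: a ray, as slopes to the right and down, at radius r is drawn at 1 + k1 r^2 times it, then the intrinsics apply), "position" and "orientation" of the camera in the world; the wrist camera has in their place "T_tool_cam" (4x4, takes a point from camera to tool coordinates, whose origin is the TCP and whose axes are the flange's). Camera axes: x right, y down, z forward; pixel columns grow to the right and rows downward; lengths in m; the calibration is good to about 2 mm. A picture is of the moment at which its call begins: read the wrist's pose just before it. camera_model takes no time and is no camera call.
- arm.sign_off(): hands the job in, once; it reports no verdict.
The state is a dict: "clock": time; "joints": joint angles; "dq": joint speeds; "joint_efforts": joint torques, N m; "position": TCP position; "ee_rot": TCP orientation; "force": force on the tool from outside, world axes, zero at the start; "ft_torque": the same for the moment, N m; "width": opening from 0.0 (shut) to 1.0 (fully open).
Only numpy, scipy, OpenCV 4.12 (cv2) and the standard library are available. Lean on these libraries where they do the work, as an engineer would, in place of code of your own. Each camera call takes 0.05 s, during which the arm holds its last target.

## Working session

There is one attempt and no reset: what is moved stays moved. The work goes in short steps, Python scripts to look and compute and a shell command to move; the robot and the scene stay as the last step left them, time stands still between calls to the robot, and variables do not carry over. Pictures are saved under pics/ and viewed, and the job is handed in when it is done.

```bash
mkdir -p pics; ls; python3 - <<'E'
from cell import arm,get_image,camera_model
import cv2
print(arm.observe())
for n in("scene","top","wrist"):
    print(n,camera_model(n))
    cv2.imwrite(f"pics/{n}0.png",get_image(n)[:,:,::-1])
E
```

```text
pics
{'clock': 0.0, 'joints': array([-1.44158587,  0.43522793,  0.02497397,  1.57412875, -0.01157041,
        1.13400744, -0.07511534]), 'dq': array([ 0.00030964,  0.00010127, -0.00067982, -0.00097912,  0.00099896,
        0.00121429, -0.00111524]), 'joint_efforts': array([-6.04635243e-04, -6.67856026e+01,  9.84851941e-01, -3.14459324e+01,
       -6.06461498e-02,  4.27686051e-02,  1.55480948e-04]), 'position': array([0.14356888, 0.60803496, 0.40392945]), 'ee_rot': array([-3.63425771e-01, -3.12048583e+00,  2.55574897e-03]), 'force': array([ 0.16938582,  0.56052466, -0.66146536]), 'ft_torque': array([-0.01188078, -0.02681864, -0.00590281]), 'width': 1.0000178750598012}
scene {'fx': 369.5990501944328, 'fy': 369.5990501944328, 'cx': 320.15476426208926, 'cy': 198.89158861930383, 'k1': -0.015770985913918466, 'position': array([ 0.87374664, -0.45500211,  0.66393738]), 'orientation': array([-2.24713195, -0.6445599 ,  0.25669786])}
top {'fx': 470.1708567157179, 'fy': 470.1708567157179, 'cx': 321.3896028812583, 'cy': 203.78774667316273, 'k1': 0.021802510744675013, 'position': array([0.35134716, 0.07957049, 1.29063198]), 'orientation': array([-2.14541536,  2.11287162, -0.17703219])}
wrist {'fx': 284.77980948297477, 'fy': 284.77980948297477, 'cx': 318.8276166259564, 'cy': 199.58119837144102, 'k1': -0.013912650002549593, 'T_tool_cam': array([[-8.33792673e-05, -9.50825172e-01, -3.09728084e-01,
         8.60364961e-02],
       [ 9.99999267e-01,  2.94816305e-04, -1.17424925e-03,
         3.01688499e-04],
       [ 1.20781863e-03, -3.09727955e-01,  9.50824450e-01,
         1.79667089e-02],
       [ 0.00000000e+00,  0.00000000e+00,  0.00000000e+00,
         1.00000000e+00]])}
```

View pics/scene0.png

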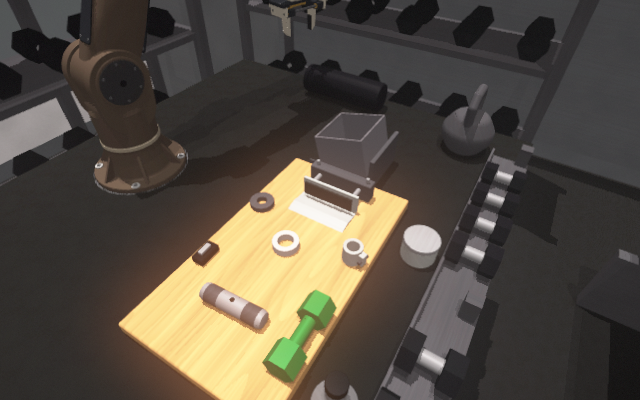

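View pics/top0.png

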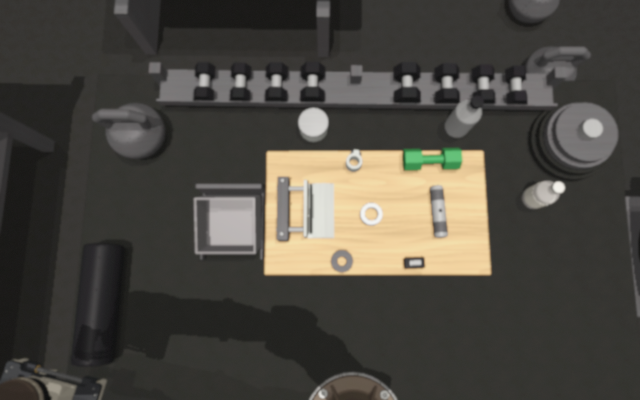

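View pics/wrist0.png

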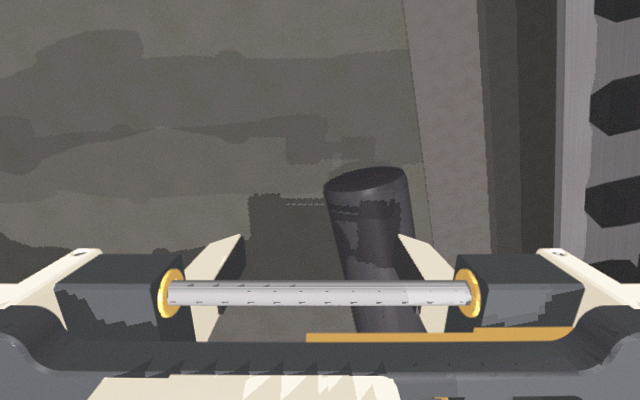

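The top view (image left = world +y, image up = +x) shows the ring at about (371,214), the handle at (439,211), the sled's floor plate at x 307–334 and the bin mouth at (226,225). I'll enlarge it to measure.

```bash
cat > h.py <<'E'
import numpy as np,cv2
from scipy.spatial.transform import Rotation as R
from scipy.optimize import brentq
from cell import arm,get_image,camera_model
def pose(name,st=None):
    m=camera_model(name)
    if name=="wrist":
        st=st or arm.observe()
        T=np.eye(4);T[:3,:3]=R.from_rotvec(st["ee_rot"]).as_matrix();T[:3,3]=st["position"]
        return m,T@m["T_tool_cam"]
    T=np.eye(4);T[:3,:3]=R.from_rotvec(m["orientation"]).as_matrix();T[:3,3]=m["position"];return m,T
def px2w(name,u,v,z,st=None):
    m,T=pose(name,st)
    x=(u-m["cx"])/m["fx"];y=(v-m["cy"])/m["fy"];rd=np.hypot(x,y);r=rd
    for _ in range(20): r=rd/(1+m["k1"]*r*r)
    s=r/rd if rd>0 else 1
    d=T[:3,:3]@np.array([x*s,y*s,1]);return T[:3,3]+d*(z-T[2,3])/d[2]
def w2px(name,p,st=None):
    m,T=pose(name,st);c=T[:3,:3].T@(np.asarray(p)-T[:3,3]);x,y=c[:2]/c[2];f=1+m["k1"]*(x*x+y*y)
    return m["cx"]+m["fx"]*x*f,m["cy"]+m["fy"]*y*f
E
python3 - <<'E'
import cv2
im=cv2.imread("pics/top0.png")
cv2.imwrite("pics/tc.png",cv2.resize(im[140:285,185:345],(800,725),interpolation=cv2.INTER_CUBIC)[:600])
cv2.imwrite("pics/tc2.png",cv2.resize(im[140:285,335:495],(800,725),interpolation=cv2.INTER_CUBIC)[:600])
E
```

```text
(no output)
```

View pics/tc.png

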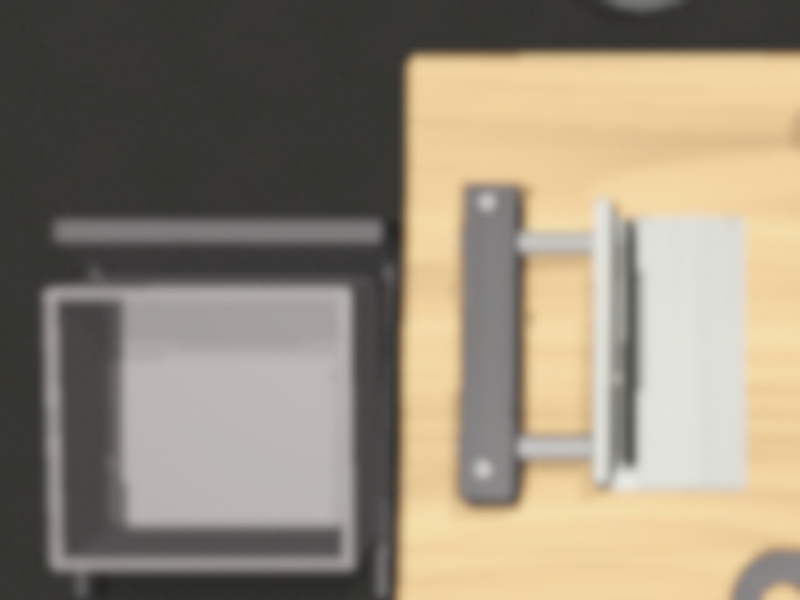

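View pics/tc2.png

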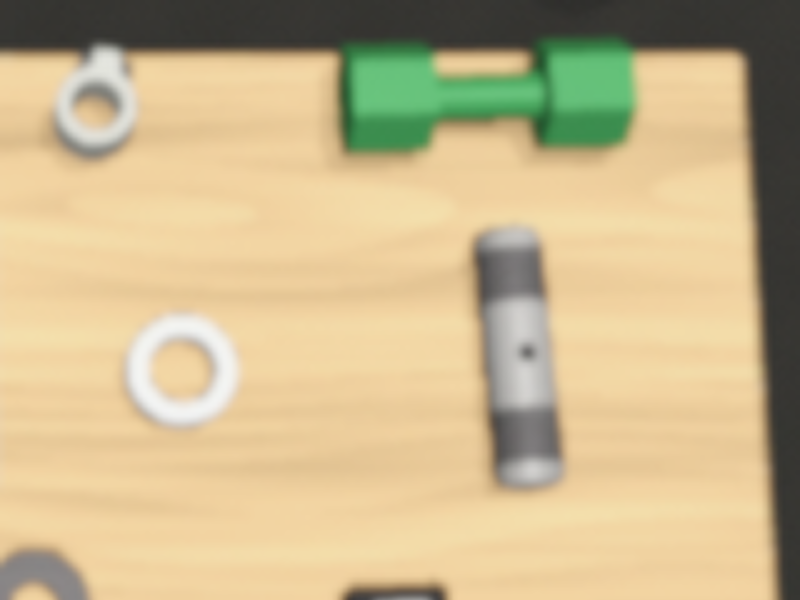

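The crops show the ring centred at (182,369) in the second crop. The handle ends are near (508,232) and (530,484), so it is slightly turned. The pad face is at about x=638 and the plate foot at 746 in the first crop. The bin mouth corners are (45,288), (352,288), (352,568) and (55,568).

```bash
python3 - <<'E'
from h import *
np.set_printoptions(precision=4,suppress=True)
A=lambda u,v,z:px2w("top",185+(u-.5+.5)/5,140+v/5,z)
B=lambda u,v,z:px2w("top",335+u/5,140+v/5,z)
print("ring",B(182,369,.05),"L",B(125,369,.05),"R",B(240,369,.05),"T",B(182,312,.05),"Bt",B(182,427,.05))
print("handle",B(508,228,.048),B(530,487,.048))
print("handle sides mid L,R",B(484,352,.048),B(555,352,.048))
print("ledge corners",A(405,52,.03),B(746,52,.03), px2w("top",265,274,.03),px2w("top",490,274,.03))
print("cradle",A(465,186,.08),A(520,186,.08),A(462,503,.08),A(516,503,.08))
print("sled plate foot",A(746,218,.03),A(746,489,.03))
print("crest",A(697,220,.037),A(697,488,.037))
print("pad face",A(638,240,.077),A(634,466,.077))
print("bin",A(45,288,.145),A(352,288,.145),A(352,568,.11),A(55,568,.11))
print("disc",px2w("top",342,261,.044),"clamp",px2w("top",414,263,.056),"collar",px2w("top",354,160,.07),"db",px2w("top",404,158,.08),px2w("top",460,158,.08))
print("bin backplate",A(220,230,.1))
E
```

```text
ring [ 0.5411 -0.0454  0.05  ] L [ 0.5407 -0.0151  0.05  ] R [ 0.5416 -0.0763  0.05  ] T [ 0.572  -0.0455  0.05  ] Bt [ 0.51   -0.0454  0.05  ]
handle [ 0.6209 -0.2212  0.048 ] [ 0.4812 -0.2291  0.048 ]
handle sides mid L,R [ 0.5531 -0.2067  0.048 ] [ 0.5536 -0.2445  0.048 ]
ledge corners [0.7178 0.2445 0.03  ] [ 0.7261 -0.3591  0.03  ] [0.3785 0.235  0.03  ] [ 0.3882 -0.3596  0.03  ]
cradle [0.6305 0.2037 0.08  ] [0.631  0.1747 0.08  ] [0.463 0.2   0.08 ] [0.4634 0.1722 0.08  ]
sled plate foot [0.6264 0.0542 0.03  ] [0.4775 0.0526 0.03  ]
crest [0.6233 0.0811 0.037 ] [0.4769 0.0789 0.037 ]
pad face [0.6034 0.1119 0.077 ] [0.4838 0.1118 0.077 ]
bin [0.5606 0.4035 0.145 ] [0.5629 0.2515 0.145 ] [0.4269 0.251  0.11  ] [0.4247 0.3995 0.11  ]
disc [0.4152 0.0317 0.044 ] clamp [ 0.4124 -0.1552  0.056 ] collar [0.683  0.0028 0.07  ] db [ 0.6876 -0.1292  0.08  ] [ 0.6896 -0.2771  0.08  ]
bin backplate [0.6007 0.3277 0.1   ]
```

```bash
cat >> h.py <<'E'
def rows(tip,yaw_y,off=.159):
    """shift (mm, tool axes) + turn to bring the grasp point to tip, tool pointing down, tool y at heading yaw_y"""
    st=arm.observe();R0=R.from_rotvec(st["ee_rot"]).as_matrix()
    y=np.array([np.cos(yaw_y),np.sin(yaw_y),0]);z=np.array([0,0,-1.]);x=np.cross(y,z)
    R1=np.c_[x,y,z];p=np.array(tip)+[0,0,off]
    s=R0.T@(p-st["position"])*1e3;r=R.from_matrix(R0.T@R1).as_rotvec()
    print(np.round(s,1),np.round(r,4)); return s,r
def show():
    st=arm.observe();p=st["position"];T=R.from_rotvec(st["ee_rot"]).as_matrix()
    print("t",round(st["clock"],2),"grasp",np.round(p+.159*T[:,2],4),"z",np.round(T[:,2],3),"y",np.round(T[:,1],3),"F",np.round(st["force"],2),"w",round(st["width"],3),"q",np.round(st["joints"],2))
E
python3 -c "
from h import *
show();rows([.541,-.0455,.14],np.pi/2)"
```

```text
t 0.15 grasp [0.1435 0.6079 0.2451] z [-0.    -0.001 -1.   ] y [ 0.23   0.973 -0.001] F [ 0.46  1.08 -0.67] w 0.999 q [-1.44  0.44  0.02  1.57 -0.01  1.13 -0.08]
[-537.  -544.7  105.9] [-0.0012  0.     -0.2318]
```

```bash
python3 -m pendant '[[[-20,-20,0,0,0,-0.01,-1],[-54,-54,0,0,0,-0.03,-1],[-90,-91,0,0,0,-0.05,-1],[-125,-127,0,0,0,-0.07,-1],[-161,-163,0,0,0,-0.09,-1],[-197,-199,0,0,0,-0.11,-1],[-233,-236,0,0,0,-0.13,-1],[-269,-272,0,0,0,-0.15,-1],[-305,-308,10,0,0,-0.17,-1],[-340,-345,25,0,0,-0.19,-1],[-376,-381,40,0,0,-0.21,-1],[-412,-418,55,0,0,-0.22,-1],[-448,-454,70,0,0,-0.232,-1],[-484,-490,85,0,0,-0.232,-1],[-515,-522,95,0,0,-0.232,-1],[-537,-545,106,0,0,-0.232,-1],[-537,-545,106,0,0,-0.232,-1],[-537,-545,106,0,0,-0.232,-1]]]' 20; python3 - <<'E'
from h import *
show(); st=arm.observe()
cv2.imwrite("pics/w1.png",get_image("wrist")[:,:,::-1])
print(w2px("wrist",[.541,-.0455,.05],st))
E
```

```text
clock: 2.4
position: [0.5407, -0.045, 0.2985]
ee_rot: [0.001, -3.141, -0.001]
force: [-0.0, 0.3, 0.9]
width: 0.996
t 2.4 grasp [ 0.5406 -0.0449  0.1395] z [-0.001  0.    -1.   ] y [-0.  1.  0.] F [-0.    0.3   0.89] w 0.996 q [-0.26  0.43  0.33  1.92 -0.19  0.82  1.74]
(np.float64(317.63318472129475), np.float64(212.14196721194037))
```

View pics/w1.png

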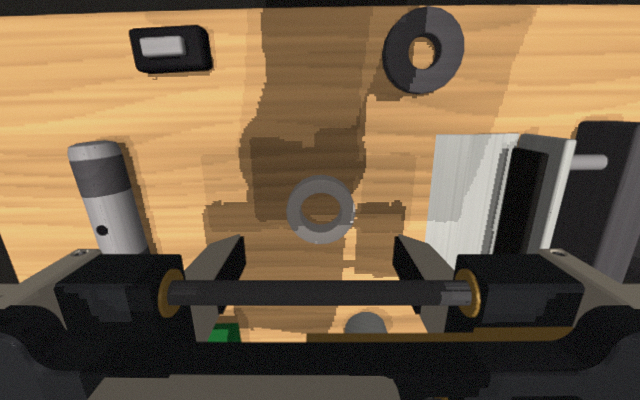

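The wrist picture shows the ring centred at (320,210), 3 px (about 2 mm) from its projected position. I'll descend until the tips are about 4 mm above the ledge and close.

```bash
python3 -m pendant '[[[0,1,20,0,0,0,-1],[0,1,45,0,0,0,-1],[0,1,65,0,0,0,-1],[0,1,78,0,0,0,-1],[0,1,86,0,0,0,-1],[0,1,86,0,0,0,-1],[0,1,86,0,0,0,-1],[0,1,86,0,0,0,0],[0,1,86,0,0,0,0.5],[0,1,86,0,0,0,0.6],[0,1,86,0,0,0,0.6],[0,1,86,0,0,0,0.6],[0,1,86,0,0,0,0.6],[0,1,86,0,0,0,0.6]]]' 15; python3 - <<'E'
from h import *
show()
cv2.imwrite("pics/w2.png",get_image("wrist")[:,:,::-1])
E
```

```text
clock: 4.2
position: [0.541, -0.0445, 0.2128]
ee_rot: [-0.0, 3.141, 0.0]
force: [-0.5, -0.1, 2.5]
width: 0.643
t 4.2 grasp [ 0.541  -0.0445  0.0538] z [ 0.  0. -1.] y [-0.  1.  0.] F [-0.49 -0.06  2.54] w 0.643 q [-0.22  0.55  0.28  1.99 -0.25  0.64  1.79]
```

View pics/w2.png

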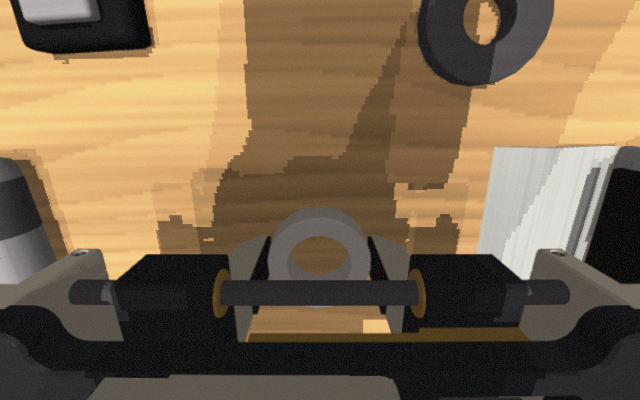

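The ring is held: width 0.643 is 59 mm, and the picture shows it between the pads at (318,258). Now I'll lift it, carry it to the bin and lower it.

```bash
python3 -m pendant '[[[0,0,-15,0,0,0,0.6],[0,0,-50,0,0,0,0.6],[0,10,-95,0,0,0,0.6],[4,30,-135,0,0,0,0.6],[9,65,-155,0,0,0,0.6],[14,110,-160,0,0,0,0.6],[20,155,-160,0,0,0,0.6],[26,200,-160,0,0,0,0.6],[32,245,-160,0,0,0,0.6],[38,290,-160,0,0,0,0.6],[44,330,-160,0,0,0,0.6],[47,358,-160,0,0,0,0.6],[47,370,-160,0,0,0,0.6],[47,370,-160,0,0,0,0.6],[47,370,-160,0,0,0,0.6]]]'; python3 - <<'E'
from h import *
show();st=arm.observe()
cv2.imwrite("pics/w3.png",get_image("wrist")[:,:,::-1])
E
```

```text
clock: 6.12
position: [0.4945, 0.3238, 0.3729]
ee_rot: [0.003, 3.141, -0.001]
force: [0.1, -0.5, -0.5]
width: 0.643
t 6.12 grasp [0.4945 0.3236 0.2139] z [ 0.    -0.001 -1.   ] y [ 0.002  1.    -0.001] F [ 0.08 -0.53 -0.53] w 0.643 q [-0.86  0.41  0.26  1.72 -0.12  1.03  1.01]
```

View pics/w3.png

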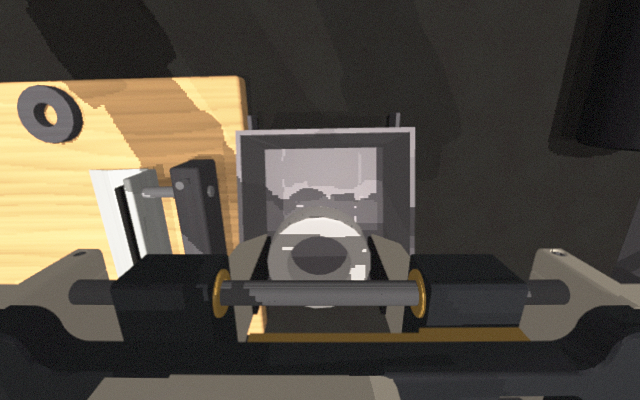

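The ring is held over the bin mouth, whose near rim spans columns 238–414 at row 130. I'll lower and open partly.

```bash
python3 -m pendant '[[[0,3,20,0,0,0,0.6],[0,3,45,0,0,0,0.6],[0,3,68,0,0,0,0.6],[0,3,80,0,0,0,0.6],[0,3,80,0,0,0,0.6],[0,3,80,0,0,0,-0.55],[0,3,80,0,0,0,-0.55],[0,3,80,0,0,0,-0.55],[0,3,80,0,0,0,-0.55]]]';python3 -m pendant '[[[0,0,-20,0,0,0,-0.55],[0,0,-60,0,0,0,-0.55],[0,0,-85,0,0,0,-0.55],[0,0,-85,0,0,0,-0.55]]]'; python3 - <<'E'
from h import *
show()
cv2.imwrite("pics/w4.png",get_image("wrist")[:,:,::-1])
cv2.imwrite("pics/t4.png",get_image("top")[:,:,::-1])
for tip in ([.551,-.3,.2],[.5515,-.30,.063]): rows(tip,.016);rows(tip,np.pi+.016)
E
```

```text
clock: 7.3
position: [0.494, 0.3285, 0.293]
ee_rot: [-0.0, 3.141, 0.001]
force: [0.7, 0.1, -0.7]
width: 0.774
clock: 7.8
position: [0.4945, 0.3287, 0.3799]
ee_rot: [-0.0, 3.138, 0.004]
force: [0.1, -0.2, 0.4]
width: 0.775
t 7.8 grasp [0.495  0.3291 0.2209] z [ 0.003  0.003 -1.   ] y [-0.     1.     0.003] F [ 0.11 -0.21  0.41] w 0.775 q [-0.87  0.41  0.27  1.7  -0.12  1.04  1.01]
[ -57.1 -628.4   18.4] [-3.0000e-04 -2.0000e-04  1.5551e+00]
[ -57.1 -628.4   18.4] [ 2.0000e-04 -3.0000e-04 -1.5865e+00]
[ -57.7 -628.4  155.4] [-3.0000e-04 -2.0000e-04  1.5551e+00]
[ -57.7 -628.4  155.4] [ 2.0000e-04 -3.0000e-04 -1.5865e+00]
```

View pics/w4.png

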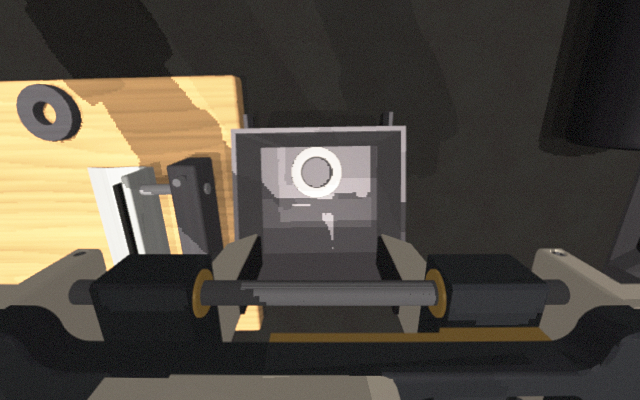

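View pics/t4.png

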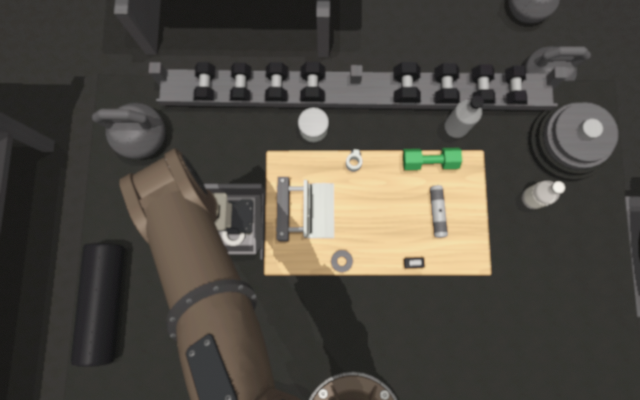

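The ring lies flat in the bin (wrist view at (316,172)), let go. Next I'll go behind the handle with the jaws along the ledge's x.

```bash
python3 -m pendant '[[[-2,-20,0,0,0,0.05,-0.55],[-5,-55,0,0,0,0.15,-0.55],[-9,-95,0,0,0,0.25,-0.55],[-13,-135,0,0,0,0.35,-0.55],[-16,-175,0,0,0,0.45,-0.55],[-20,-215,0,0,0,0.55,-0.55],[-24,-255,0,0,0,0.65,-0.55],[-28,-295,0,0,0,0.75,-0.55],[-31,-335,0,0,0,0.85,-0.55],[-35,-375,0,0,0,0.95,-0.55],[-39,-415,0,0,0,1.05,-0.55],[-43,-455,0,0,0,1.15,-0.55],[-46,-495,0,0,0,1.25,-0.55],[-50,-535,0,0,0,1.35,-0.55],[-54,-575,0,0,0,1.45,-0.55],[-57,-605,0,0,0,1.53,-0.55],[-57,-618,0,0,0,1.555,-0.55],[-57,-618,0,0,0,1.555,-0.55],[-57,-618,0,0,0,1.555,-0.55]]]'; python3 - <<'E'
from h import *
show();st=arm.observe()
cv2.imwrite("pics/w5.png",get_image("wrist")[:,:,::-1])
rows([.551,-.287,.061],.016)
E
```

```text
clock: 10.28
position: [0.551, -0.2884, 0.3775]
ee_rot: [-2.201, -2.24, -0.001]
force: [-0.2, -0.0, -1.1]
width: 0.774
t 10.28 grasp [ 0.5509 -0.2883  0.2185] z [-0.     0.001 -1.   ] y [ 1.     0.018 -0.   ] F [-0.17 -0.01 -1.11] w 0.774 q [-0.09  0.53  0.74  1.66 -0.39  1.11  0.78]
[  1.1  -0.2 157.6] [ 0.0001 -0.0011  0.0021]
```

View pics/w5.png

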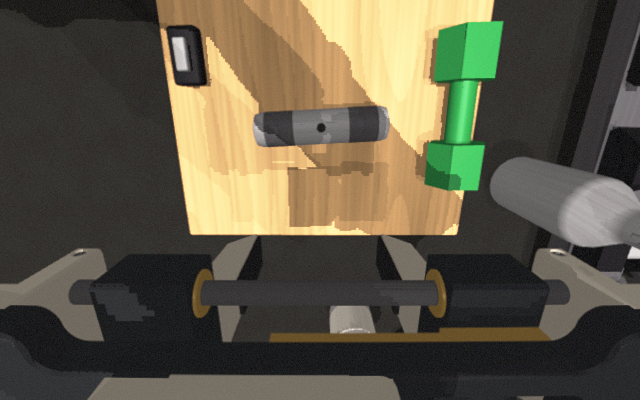

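The handle is centred at (321,126), squarely ahead of the fingers, with clear ledge between. Descending.

```bash
python3 -m pendant '[[[0,0,20,0,0,0,-0.55],[0,0,55,0,0,0,-0.55],[1,0,95,0,0,0,-0.55],[1,0,125,0,0,0,-0.55],[1,0,147,0,0,0,-0.55],[1,0,158,0,0,0,-0.55],[1,0,158,0,0,0,-0.55],[1,0,158,0,0,0,-0.55]]]'; python3 - <<'E'
from h import *
show();st=arm.observe()
cv2.imwrite("pics/w6.png",get_image("wrist")[:,:,::-1])
E
```

```text
clock: 11.32
position: [0.5514, -0.2886, 0.2207]
ee_rot: [2.202, 2.239, 0.001]
force: [-0.2, -0.1, 0.6]
width: 0.774
t 11.32 grasp [ 0.5516 -0.2886  0.0617] z [ 0.001 -0.    -1.   ] y [1.    0.016 0.001] F [-0.2  -0.09  0.58] w 0.774 q [-0.01  0.7   0.62  1.8  -0.54  0.82  0.9 ]
```

View pics/w6.png

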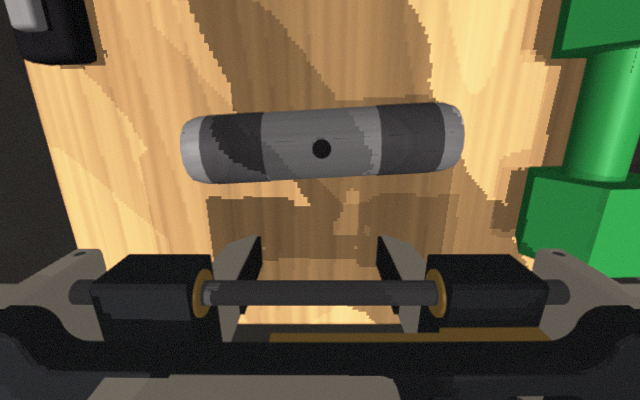

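```bash
python3 -m pendant '[[[3,0,0,0,0,0,-0.55],[8,0,0,0,0,0,-0.55],[13,0,0,0,0,0,-0.55],[18,0,0,0,0,0,-0.55],[22,0,0,0,0,0,-0.55],[25,0,0,0,0,0,-0.55],[28,0,0,0,0,0,-0.55],[30,0,0,0,0,0,-0.55],[32,0,0,0,0,0,-0.55],[34,0,0,0,0,0,-0.55],[36,0,0,0,0,0,-0.55],[38,0,0,0,0,0,-0.55],[40,0,0,0,0,0,-0.55],[43,0,0,0,0,0,-0.55],[46,0,0,0,0,0,-0.55],[49,0,0,0,0,0,-0.55],[52,0,0,0,0,0,-0.55],[55,0,0,0,0,0,-0.55],[58,0,0,0,0,0,-0.55],[61,0,0,0,0,0,-0.55]]]'; python3 - <<'E'
from h import *
show();st=arm.observe()
cv2.imwrite("pics/w7.png",get_image("wrist")[:,:,::-1])
E
```

```text
clock: 13.88
position: [0.55, -0.2273, 0.2197]
ee_rot: [-2.204, -2.239, -0.0]
force: [-0.3, -0.2, 0.7]
width: 0.773
t 13.88 grasp [ 0.5501 -0.2273  0.0607] z [ 0.  0. -1.] y [1.    0.016 0.   ] F [-0.3  -0.16  0.73] w 0.773 q [-0.12  0.67  0.63  1.87 -0.54  0.78  0.82]
```

View pics/w7.png

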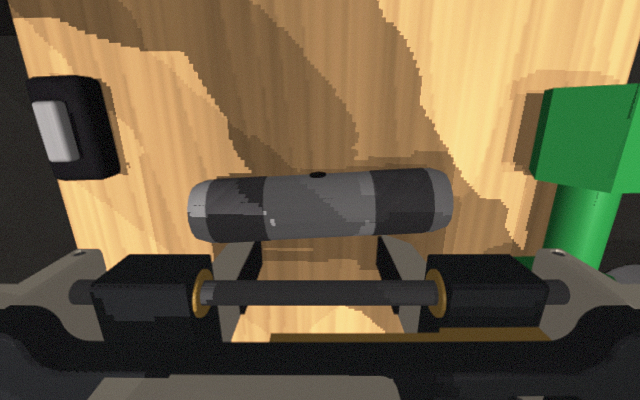

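The handle has moved with the fingers (the dot has rolled forward to (317,175)). It is still slightly skew, so I'll keep going to square it.

```bash
python3 -m pendant '[[[2,0,0,0,0,0,-0.55],[5,0,0,0,0,0,-0.55],[8,0,0,0,0,0,-0.55],[11,0,0,0,0,0,-0.55],[14,0,0,0,0,0,-0.55],[17,0,0,0,0,0,-0.55],[20,0,0,0,0,0,-0.55],[23,0,0,0,0,0,-0.55],[26,0,0,0,0,0,-0.55],[30,0,0,0,0,0,-0.55],[34,0,0,0,0,0,-0.55],[38,0,0,0,0,0,-0.55],[42,0,0,0,0,0,-0.55],[46,0,0,0,0,0,-0.55],[50,0,0,0,0,0,-0.55],[54,0,0,0,0,0,-0.55],[58,0,0,0,0,0,-0.55],[62,0,0,0,0,0,-0.55],[66,0,0,0,0,0,-0.55],[70,0,0,0,0,0,-0.55]]]'; python3 - <<'E'
from h import *
show();st=arm.observe()
cv2.imwrite("pics/w8.png",get_image("wrist")[:,:,::-1])
E
```

```text
clock: 16.42
position: [0.5489, -0.1573, 0.2197]
ee_rot: [-2.204, -2.239, -0.0]
force: [0.7, -0.1, 0.1]
width: 0.775
t 16.43 grasp [ 0.5489 -0.1573  0.0607] z [ 0.  0. -1.] y [1.    0.016 0.   ] F [ 0.67 -0.14  0.13] w 0.775 q [-0.25  0.64  0.64  1.93 -0.55  0.75  0.72]
```

View pics/w8.png

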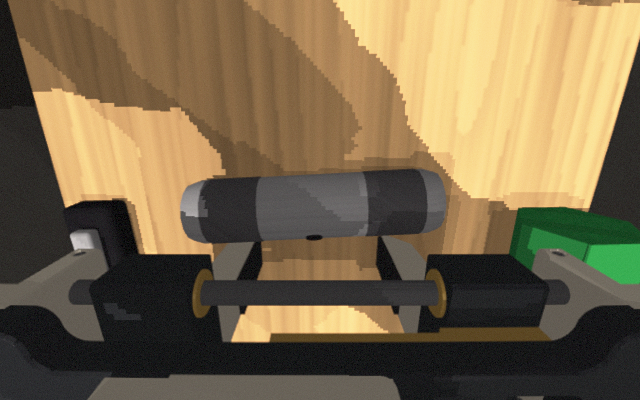

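```bash
python3 - <<'E'
from h import *
st=arm.observe()
im=cv2.imread("pics/w8.png")
cv2.imwrite("pics/w8c.png",cv2.resize(im[150:270,160:480],(800,300),interpolation=cv2.INTER_CUBIC))
# upper contour of silhouette
a=px2w("wrist",210,181,.06,st);b=px2w("wrist",420,169,.06,st);print(a,b,(b-a)[1]/(b-a)[0])
a=px2w("wrist",182,211,.048,st);b=px2w("wrist",445,199,.048,st);print(a,b,(a+b)/2,(b-a)[1]/(b-a)[0])
for x in (.379,.72):
  pass
E
```

```text
[ 0.49060192 -0.10873726  0.06      ] [ 0.5976189  -0.10072491  0.06      ] 0.07486987491975959
[ 0.46788472 -0.12998052  0.048     ] [ 0.61847005 -0.12024108  0.048     ] [ 0.54317738 -0.1251108   0.048     ] 0.06467725544047961
```

View pics/w8c.png

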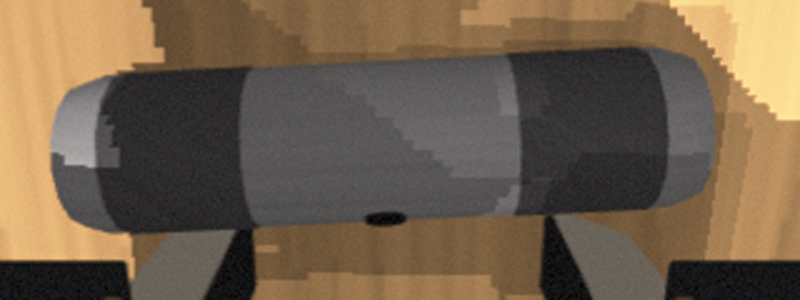

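The handle is yawed about 0.05 rad from the ledge's x, touching only the left finger, since free rolling doesn't square it. The lip should stop its leading right end and square it. I'll continue to the lip.

```bash
python3 -m pendant '[[[2,0,0,0,0,0,-0.55],[5,0,0,0,0,0,-0.55],[9,0,0,0,0,0,-0.55],[13,0,0,0,0,0,-0.55],[17,0,0,0,0,0,-0.55],[21,0,0,0,0,0,-0.55],[25,0,0,0,0,0,-0.55],[29,0,0,0,0,0,-0.55],[33,0,0,0,0,0,-0.55],[37,0,0,0,0,0,-0.55],[41,0,0,0,0,0,-0.55],[45,0,0,0,0,0,-0.55],[49,0,0,0,0,0,-0.55],[53,0,0,0,0,0,-0.55],[57,0,0,0,0,0,-0.55],[61,0,0,0,0,0,-0.55],[65,0,0,0,0,0,-0.55],[69,0,0,0,0,0,-0.55],[73,0,0,0,0,0,-0.55],[77,0,0,0,0,0,-0.55]]]';python3 -m pendant '[[[4,0,0,0,0,0,-0.55],[8,0,0,0,0,0,-0.55],[12,0,0,0,0,0,-0.55],[16,0,0,0,0,0,-0.55],[20,0,0,0,0,0,-0.55],[24,0,0,0,0,0,-0.55],[28,0,0,0,0,0,-0.55],[32,0,0,0,0,0,-0.55],[36,0,0,0,0,0,-0.55],[40,0,0,0,0,0,-0.55],[44,0,0,0,0,0,-0.55],[48,0,0,0,0,0,-0.55],[52,0,0,0,0,0,-0.55],[56,0,0,0,0,0,-0.55],[60,0,0,0,0,0,-0.55],[64,0,0,0,0,0,-0.55],[68,0,0,0,0,0,-0.55],[71,0,0,0,0,0,-0.55],[74,0,0,0,0,0,-0.55],[76,0,0,0,0,0,-0.55]]]'; python3 - <<'E'
from h import *
show();st=arm.observe()
cv2.imwrite("pics/w9.png",get_image("wrist")[:,:,::-1])
E
```

```text
clock: 18.98
position: [0.5477, -0.0803, 0.2197]
ee_rot: [-2.204, -2.239, -0.0]
force: [1.2, -0.6, -0.4]
width: 0.776
clock: 21.48
position: [0.5465, -0.0044, 0.2197]
ee_rot: [-2.204, -2.239, -0.0]
force: [-1.0, 0.0, -0.1]
width: 0.772
t 21.48 grasp [ 0.5465 -0.0043  0.0607] z [-0.  0. -1.] y [ 1.     0.016 -0.   ] F [-0.98  0.02 -0.1 ] w 0.772 q [-0.55  0.62  0.66  1.99 -0.56  0.72  0.47]
```

View pics/w9.png

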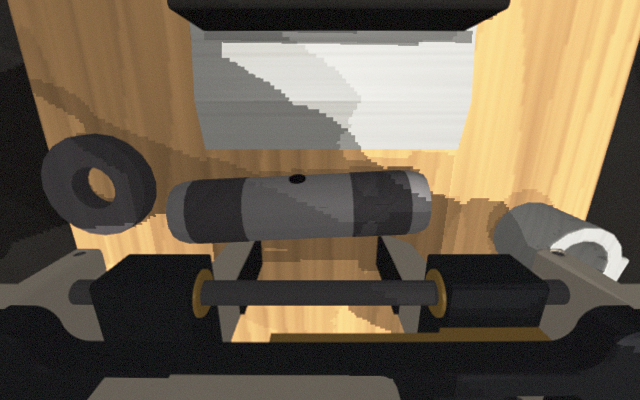

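The sled's foot is at row 150 with the handle just before it and centred at (299,207). The rubber pad is dark at rows 10–30.

```bash
python3 - <<'E'
from h import *
st=arm.observe()
print(px2w("wrist",205,149,.03,st),px2w("wrist",458,150,.03,st))
print(px2w("wrist",190,29,.042,st),px2w("wrist",480,31,.042,st))
print("h",px2w("wrist",167,212,.048,st),px2w("wrist",431,200,.048,st))
E
python3 -m pendant '[[[2,0,0,0,0,0,-0.55],[4,0,0,0,0,0,-0.55],[6,0,0,0,0,0,-0.55],[8,0,0,0,0,0,-0.55],[10,0,0,0,0,0,-0.55],[12,0,0,0,0,0,-0.55],[14,0,0,0,0,0,-0.55],[16,0,0,0,0,0,-0.55],[18,0,0,0,0,0,-0.55],[20,0,0,0,0,0,-0.55],[22,0,0,0,0,0,-0.55],[24,0,0,0,0,0,-0.55],[25,0,0,0,0,0,-0.55],[26,0,0,0,0,0,-0.55],[27,0,0,0,0,0,-0.55],[28,0,0,0,0,0,-0.55],[29,0,0,0,0,0,-0.55],[30,0,0,0,0,0,-0.55],[31,0,0,0,0,0,-0.55],[32,0,0,0,0,0,-0.55]]]'; python3 - <<'E'
from h import *
show();st=arm.observe()
cv2.imwrite("pics/w10.png",get_image("wrist")[:,:,::-1])
E
```

```text
[0.47543048 0.0556884  0.03      ] [0.62767495 0.05757289 0.03      ]
[0.47884405 0.11682272 0.042     ] [0.62319769 0.11841045 0.042     ]
h [0.45659125 0.02172654 0.048     ] [0.60810793 0.03145441 0.048     ]
clock: 24.02
position: [0.5461, 0.027, 0.2199]
ee_rot: [2.204, 2.238, -0.0]
force: [-0.4, -3.9, 1.8]
width: 0.777
t 24.02 grasp [0.5462 0.0269 0.0609] z [ 0.001 -0.001 -1.   ] y [1.    0.015 0.001] F [-0.38 -3.94  1.75] w 0.777 q [-0.61  0.62  0.66  1.99 -0.57  0.72  0.42]
```

View pics/w10.png

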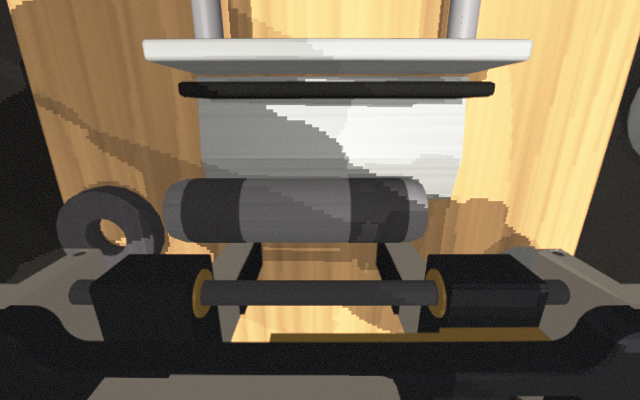

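Now square (both bands level) and on the lip's foot with about 4 N. Slowly up and over the crest.

```bash
python3 -m pendant '[[[1,0,0,0,0,0,-0.55],[2.5,0,0,0,0,0,-0.55],[4,0,0,0,0,0,-0.55],[5.5,0,0,0,0,0,-0.55],[7,0,0,0,0,0,-0.55],[8.5,0,0,0,0,0,-0.55],[10,0,0,0,0,0,-0.55],[11.5,0,0,0,0,0,-0.55],[13,0,0,0,0,0,-0.55],[14.5,0,0,0,0,0,-0.55],[16,0,0,0,0,0,-0.55],[17,0,0,0,0,0,-0.55],[18,0,0,0,0,0,-0.55],[19,0,0,0,0,0,-0.55],[20,0,0,0,0,0,-0.55],[21,0,0,0,0,0,-0.55],[22,0,0,0,0,0,-0.55]]]'; python3 - <<'E'
from h import *
show();st=arm.observe()
cv2.imwrite("pics/w11.png",get_image("wrist")[:,:,::-1])
E
```

```text
clock: 26.2
position: [0.5456, 0.0495, 0.2197]
ee_rot: [-2.204, -2.239, -0.0]
force: [0.1, -3.4, 2.2]
width: 0.773
t 26.2 grasp [0.5456 0.0495 0.0607] z [ 0.  0. -1.] y [1.    0.016 0.   ] F [ 0.13 -3.38  2.18] w 0.773 q [-0.65  0.62  0.66  1.99 -0.57  0.73  0.38]
```

View pics/w11.png

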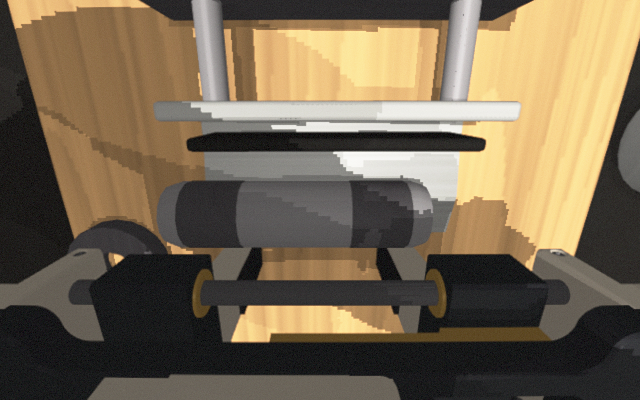

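Still square, just short of the crest. Creeping on.

```bash
python3 -m pendant '[[[0.5,0,0,0,0,0,-0.55],[1,0,0,0,0,0,-0.55],[1.5,0,0,0,0,0,-0.55],[2,0,0,0,0,0,-0.55],[2.5,0,0,0,0,0,-0.55],[3,0,0,0,0,0,-0.55],[3.5,0,0,0,0,0,-0.55],[4,0,0,0,0,0,-0.55],[4.5,0,0,0,0,0,-0.55],[5,0,0,0,0,0,-0.55],[5.5,0,0,0,0,0,-0.55],[6,0,0,0,0,0,-0.55],[6.5,0,0,0,0,0,-0.55],[7,0,0,0,0,0,-0.55],[7.5,0,0,0,0,0,-0.55],[8,0,0,0,0,0,-0.55],[8.5,0,0,0,0,0,-0.55],[9,0,0,0,0,0,-0.55],[9.5,0,0,0,0,0,-0.55],[10,0,0,0,0,0,-0.55]]]'; python3 - <<'E'
from h import *
show();st=arm.observe()
cv2.imwrite("pics/w12.png",get_image("wrist")[:,:,::-1])
E
```

```text
clock: 28.75
position: [0.5455, 0.0595, 0.2197]
ee_rot: [-2.204, -2.239, -0.0]
force: [1.2, -0.2, -0.5]
width: 0.773
t 28.75 grasp [0.5454 0.0595 0.0607] z [-0.  0. -1.] y [ 1.     0.016 -0.   ] F [ 1.22 -0.16 -0.5 ] w 0.773 q [-0.67  0.62  0.67  1.99 -0.57  0.73  0.36]
```

View pics/w12.png

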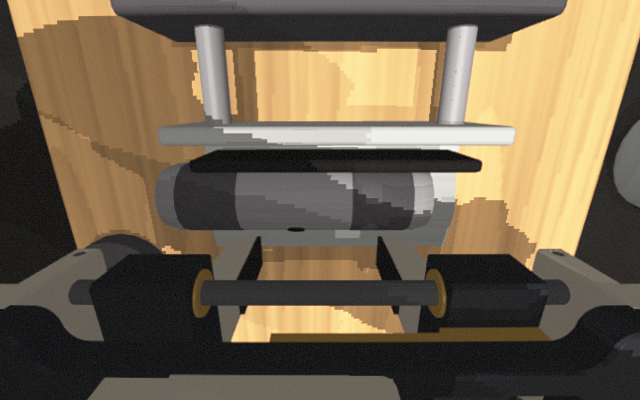

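The handle has rolled into the cradle against the pad (centre about (295,197), square) with no force on the tool. I'll close the gap in small steps, watching the force.

```bash
python3 -m pendant '[[[1,0,0,0,0,0,-0.55],[2,0,0,0,0,0,-0.55],[3,0,0,0,0,0,-0.55],[4,0,0,0,0,0,-0.55],[5,0,0,0,0,0,-0.55],[5,0,0,0,0,0,-0.55]]]';python3 -m pendant '[[[0.5,0,0,0,0,0,-0.55],[1,0,0,0,0,0,-0.55],[1,0,0,0,0,0,-0.55]]]';python3 -m pendant '[[[0.5,0,0,0,0,0,-0.55],[1,0,0,0,0,0,-0.55],[1,0,0,0,0,0,-0.55]]]'
```

```text
clock: 29.55
position: [0.5454, 0.0646, 0.2197]
ee_rot: [-2.203, -2.239, -0.0]
force: [-1.0, -0.5, -0.4]
width: 0.775
clock: 29.92
position: [0.5454, 0.0655, 0.2197]
ee_rot: [-2.204, -2.239, -0.0]
force: [-0.8, -0.2, -0.2]
width: 0.775
clock: 30.3
position: [0.5454, 0.0665, 0.2197]
ee_rot: [-2.204, -2.239, -0.0]
force: [-0.3, -0.5, 1.0]
width: 0.776
```

```bash
python3 -m pendant '[[[0.5,0,0,0,0,0,-0.55],[1,0,0,0,0,0,-0.55],[1,0,0,0,0,0,-0.55]]]'|grep -E "pos|force";python3 -m pendant '[[[0.5,0,0,0,0,0,-0.55],[1,0,0,0,0,0,-0.55],[1,0,0,0,0,0,-0.55]]]'|grep -E "pos|force";python3 -m pendant '[[[0.5,0,0,0,0,0,-0.55],[1,0,0,0,0,0,-0.55],[1,0,0,0,0,0,-0.55]]]'|grep -E "pos|force"
```

```text
position: [0.5453, 0.0675, 0.2197]
force: [0.8, -0.4, -0.2]
position: [0.5453, 0.0685, 0.2197]
force: [-0.3, -0.1, 0.8]
position: [0.5453, 0.0692, 0.2197]
force: [-0.4, -2.4, -0.1]
```

```bash
python3 -m pendant '[[[0.5,0,0,0,0,0,-0.55],[1,0,0,0,0,0,-0.55],[1,0,0,0,0,0,-0.55]]]'|grep -E "pos|force";python3 -m pendant '[[[0.5,0,0,0,0,0,-0.55],[1,0,0,0,0,0,-0.55],[1,0,0,0,0,0,-0.55]]]'|grep -E "pos|force"
```

```text
position: [0.5453, 0.07, 0.2197]
force: [0.2, -3.7, 0.9]
position: [0.5453, 0.071, 0.2197]
force: [0.4, -5.4, -0.2]
```

```bash
python3 -m pendant '[[[0.5,0,0,0,0,0,-0.55],[1,0,0,0,0,0,-0.55],[1.5,0,0,0,0,0,-0.55],[1.5,0,0,0,0,0,-0.55]]]'|grep -E "pos|force";python3 -m pendant '[[[0.4,0,0,0,0,0,-0.55],[0.7,0,0,0,0,0,-0.55],[0.7,0,0,0,0,0,-0.55],[0.7,0,0,0,0,0,-0.55]]]'|grep -E "pos|force"
```

```text
position: [0.5452, 0.072, 0.2196]
force: [1.6, -7.3, -0.9]
position: [0.5452, 0.0724, 0.2196]
force: [0.9, -7.9, -1.5]
```

```bash
python3 -m pendant '[[[0.5,0,0,0,0,0,-0.55],[1,0,0,0,0,0,-0.55],[1.2,0,0,0,0,0,-0.55],[1.2,0,0,0,0,0,-0.55]]]'|grep -E "pos|force";python3 -m pendant '[[[0,0,0,0,0,0,-0.55],[0,0,0,0,0,0,-0.55],[0,0,0,0,0,0,-0.55],[0,0,0,0,0,0,-0.55]]]'|grep -E "pos|force"
```

```text
position: [0.5452, 0.0731, 0.2196]
force: [0.5, -9.9, -1.6]
position: [0.5452, 0.0732, 0.2196]
force: [0.4, -9.7, -1.8]
```

About 10 N held for over half a second. Easing off slowly, then withdrawing.

```bash
python3 -m pendant '[[[-0.5,0,0,0,0,0,-0.55],[-1,0,0,0,0,0,-0.55],[-1.5,0,0,0,0,0,-0.55],[-2,0,0,0,0,0,-0.55],[-2.5,0,0,0,0,0,-0.55],[-3,0,0,0,0,0,-0.55],[-3.5,0,0,0,0,0,-0.55],[-4,0,0,0,0,0,-0.55],[-4.5,0,0,0,0,0,-0.55],[-5,0,0,0,0,0,-0.55],[-5.5,0,0,0,0,0,-0.55],[-6,0,0,0,0,0,-0.55],[-7,0,0,0,0,0,-0.55],[-9,0,0,0,0,0,-0.55],[-12,0,0,0,0,0,-0.55],[-16,0,0,0,0,0,-0.55],[-22,0,0,0,0,0,-0.55],[-30,0,0,0,0,0,-0.55],[-36,0,0,0,0,0,-0.55],[-36,0,0,0,0,0,-0.55]]]';python3 -m pendant '[[[-10,0,-15,0,0,0,-0.55],[-15,0,-50,0,0,0,-0.55],[-15,0,-95,0,0,0,-0.55],[-15,0,-130,0,0,0,-0.55],[-15,0,-150,0,0,0,-0.55],[-15,0,-150,0,0,0,-0.55],[-15,0,-150,0,0,0,-0.55]]]'; python3 - <<'E'
from h import *
show()
cv2.imwrite("pics/w13.png",get_image("wrist")[:,:,::-1])
cv2.imwrite("pics/s13.png",get_image("scene")[:,:,::-1])
cv2.imwrite("pics/t13.png",get_image("top")[:,:,::-1])
E
```

```text
clock: 36.67
position: [0.5458, 0.038, 0.2198]
ee_rot: [2.205, 2.238, -0.0]
force: [-0.7, -0.1, 0.2]
width: 0.779
clock: 37.55
position: [0.5457, 0.0237, 0.3694]
ee_rot: [-2.203, -2.239, 0.0]
force: [-0.0, -0.9, -0.6]
width: 0.776
t 37.55 grasp [0.5456 0.0237 0.2104] z [-0.001  0.    -1.   ] y [ 1.     0.016 -0.001] F [-0.03 -0.88 -0.61] w 0.776 q [-0.74  0.42  0.84  1.86 -0.37  1.02  0.26]
```

View pics/w13.png

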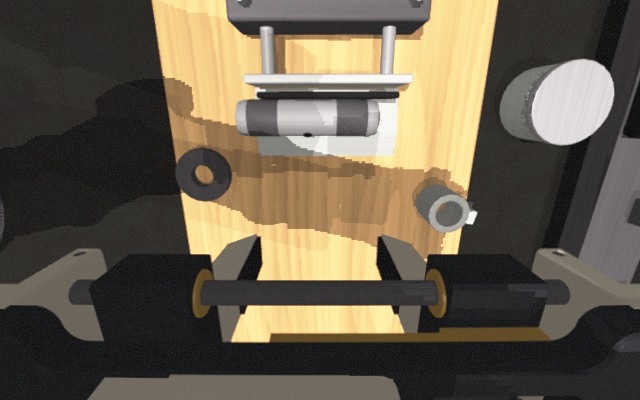

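View pics/s13.png

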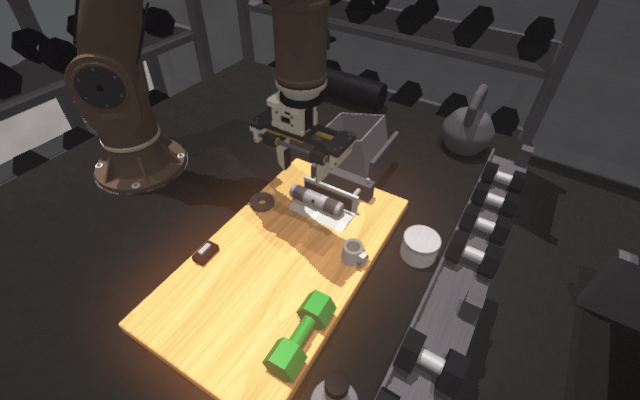

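View pics/t13.png

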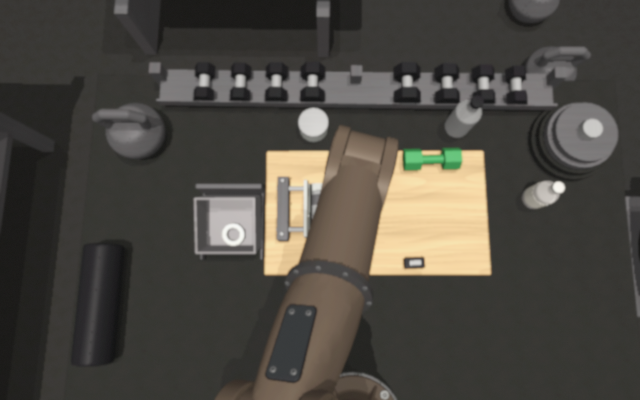

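The handle lies in the cradle against the pad (wrist view (237–380, 117)), the ring is in the bin, and the bystanders look untouched. One numeric check before handing in.

```bash
python3 - <<'E'
from h import *
st=arm.observe()
a=px2w("wrist",236,118,.053,st);b=px2w("wrist",380,117,.053,st)
print(a,b,(a+b)/2,"yaw",(b-a)[1]/(b-a)[0])
p=px2w("wrist",257,96,.042,st);q=px2w("wrist",400,95,.042,st);print("pad~",px2w("wrist",256,92,.077,st),px2w("wrist",400,91,.077,st))
c=px2w("wrist",229,22,.08,st);d=px2w("wrist",429,22,.08,st);print("cradle",c,d,(c+d)/2,"yaw",(d-c)[1]/(d-c)[0])
w=get_image("wrist").astype(int);o=cv2.imread("pics/w13.png")[:,:,::-1].astype(int)
print("diff",abs(w-o)[90:140,230:390].mean())
E
```

```text
[0.45895371 0.09656302 0.053     ] [0.60406796 0.09977043 0.053     ] [0.53151083 0.09816672 0.053     ] yaw 0.022102664728391876
pad~ [0.48542396 0.12045758 0.077     ] [0.61536267 0.12337837 0.077     ]
cradle [0.46616807 0.17519443 0.08      ] [0.63344    0.17787056 0.08      ] [0.54980404 0.1765325  0.08      ] yaw 0.015998675335549484
diff 3.486458333333333
```

```bash
python3 -c "
from cell import arm
print(arm.sign_off())"
```

```text
the job is handed in; nothing more can be done
None
```

The white ring is in the bin and the steel handle is parked in the cradle against the pad. I handed the job in at about 38 s of the 72 s allowed; sign-off gave no verdict.

- **Ring:** I gripped it, lowered it into the bin and let go. Pictures afterwards show it lying flat inside.
- **Rolling the handle:** Two fingers pushed its side at about 24–40 mm/s on the flat and 4–12 mm/s on the lip. It ran about 0.05 rad off square along the flat, then squared itself at the lip, with about 4 N on the tool.
- **Over the crest:** It rolled the last few millimetres down to the pad on its own. I did not measure its speed there.
- **Pressing home:** The wrist force reached 9.9 N, then held at 9.7 N for half a second. The contact force on the pad itself is not something I can read directly. I then eased off at about 4 mm/s.
- **Last checks:**
  - The handle's axis is within about 0.01 rad of the cradle's.
  - Its centre is about 18 mm off the cradle's middle towards the robot (55 mm allowed).
  - The fingers are well clear.
  - The disc, collar, clamp and dumbbell look unmoved in the pictures, by eye only.
- **Inconclusive:** My comparison of two pictures to confirm the handle was still gave a small difference (mean 3.5 grey levels). I took it as image noise but did not check further.

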